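Drop a can through a lever-lidded return bin and ease the lid shut

ROBOT

A 7-joint arm with a two-finger parallel gripper is mounted at the origin on the work surface. World frame = base frame: x ahead of the robot, y to its left, z up, the work surface at z = 0. Lengths are in mm, angles in rad, forces in N, time in s.
With the tool pointing down it reaches from about 425 to 800 mm from the base axis. Payload 8.3 kg.
Tool frame: the origin (TCP) lies between the finger pads; the fingertips stand 19 mm ahead of it and the grasp point (between the pads) is the TCP; z points along the fingers, x is the direction in which the jaws open and shut, and the axes are right-handed (so a half turn about z gives the same grasp; the last joint's range is limited). The gripper opens to 85 mm and grips with 20 to 120 N. Pads are 22 mm wide; open, the fingers measure 114 mm over their backs; the gripper's body (76 mm by 85 mm) begins 54 mm behind the grasp point. The pads swing forward as they close: fully open they stand 13 mm farther back than shut.
Start: joints at [-1.392, 0.383, 0.016, 1.37, -0.006, 1.388, -0.046], TCP at [149.606, 606.813, 250.279] pointing down, gripper open.
Joint ranges: [-2.95, 2.95], [-0.25, 2.06], [-1.52, 1.56], [0.18, 2.33], [-1.44, 4.58], [0.02, 2.06], [-3.01, 3.01]. Speed limits (rad/s): [2.39, 2.39, 3.01, 3.01, 3.14, 3.14, 3.14].

INTERFACE

Orientations are given as a unit quaternion [w, x, y, z].
In Python, from bench import r gives the robot as it stands.
- The arm moves only by the tool play_rows, never from a script. Its argument "steps" is a list of rows, each an object with "grip": the gripper command: -1 is shut, 1 is fully open, values between are in proportion; "translation": the shift along the tool's x, y, z in units of 3 cm (1.0 is 3 cm), a list of three; "yaw": the turn about the tool's z in units of pi/4 rad (1.0 is pi/4 rad). In form: [{"grip": grip, "translation": [dx, dy, dz], "yaw": yaw}, ...]. A call has 1 to 10 rows; each row shifts and turns the commanded pose from where the row before left it, along the tool's axes as they then stand; what a row does not reach is not made up. A row lasts 1/8 s, in which the tool goes at most 62.5 mm and 10.7 degrees, less where a joint would pass 70% of its speed; a pose out of reach is approached as far as the arm can. A call with a number of a shift or a turn outside -1 to 1 is refused whole. A call with a gripper value outside its range is refused whole. The fingers move at their own pace and stop on an object; "force" is the grip in N (left out, the last holds). Time passes only in rows, so rows that do not move let the fingers close. It gives the time, the measured TCP pose, the force and the opening at its end, in the units of the state.
- r.sense(): the state, without advancing time (a new reading comes with each control period).
- r.snapshot(name): name is "scene" or "side" or "wrist"; returns the picture (420x560x3 uint8, red, green, blue); there is no depth.
- r.camera_info(name): a dict with "fx", "fy", "cx", "cy" (pixels), "camera_from_world" (4x4, takes a point from world to camera coordinates). Camera axes: x right, y down, z forward; pixel columns grow to the right and rows downward; lengths in mm; the calibration is good to about 2 mm. A picture is of the moment at which its call begins: read the wrist's pose just before it. camera_info takes no time and is no camera call; for the wrist camera it gives the pose at the moment of the call.
- r.close_job(): hands the job in, once; it reports no verdict.
Trained networks look in the newest picture that a camera, given by its name, has taken for a name from the list of things; names that differ only in an ending like _2 or _b are one class to them, and where a whole thing is asked for, a point or a joint stands for the part that bears it (a point fixed in the world has none). Each returns a list of dicts, best first, with "confidence" (0 to 1); they miss things now and then, are a little off and sometimes report something else, mostly with a low value. They report only what shows in the picture. A call takes as long as a camera call. They do not tell look-alikes from the thing itself.
- r.find_in(name, camera): "rect" ([left, top, width, height] in pixels, round what is visible of it).
- r.regions_of(name, camera): "mask" (420x560 bool, what is visible of it) and "rect" ([left, top, width, height] in pixels, round what is visible of it).
- r.landmark_of(name, camera): "at" ([column, row] in pixels: a listed point, or the origin of a listed thing).
The state is a dict: "t": time; "qpos": joint angles; "qd": joint speeds; "effort": joint torques, N m; "ee_pos": TCP position; "eef_rot": TCP orientation; "ft_force": force on the tool from outside, world axes, zero at the start; "moment": the same for the moment, N m; "gripper_width": finger opening in mm.
Only numpy, scipy, OpenCV 4.12 (cv2) and the standard library are available. Lean on these libraries where they do the work, as an engineer would, in place of code of your own. Each camera call takes 0.05 s, during which the arm holds its last target.

TASK

Send the waiting drink can into the return bin on the café table: press the bin's lever down with your fingertips so that the linked lid lifts and the can rolls in off the side chute, then ease the lever back up so that the lid settles fully shut without slamming. Touch neither the can nor the lid yourself, pick nothing up, and leave the cup, tin and vase as they stand.

Things in the scene. Friction and masses are not known exactly. Their poses are not given: they have to be found in the camera images.
- bin: fixed dark steel can-return bin, 220 x 220 mm and 200 mm high, open on top under its lid, walls 4 mm. Origin: centre of its underside on the table, z up. The lever sticks out of its -x face, the lid is hinged along the top of its +x face, the steel feed chute (138 mm wide, sloping down to the bin's rim, reaching 210 mm from the bin's centre and up to 250 mm high) is on its +y face.
- lever_pad (a point): centre of the upper face of the black rubber pad at the free end of the lever; the pad is 56 mm (along the lever) x 66 mm. At rest it stands about 109 mm above the table and 120 mm out from the bin's -x face, tilted 0.2 rad with its free end up. Pressing moves it straight down on an arc of 118 mm radius, 47 mm in all, with under 3 mm of sideways travel, to a stop at about 62 mm above the table.
- lever (a joint): lever angle: 0 at rest (up), 0.40 rad fully pressed. The press takes roughly 5 to 11 N at the pad; it does not latch: released, the weight of the lid throws it back up in a fraction of a second. The hard stop at the end gives way to nothing, so ending 1 to 4 mm above it is enough.
- lid (a joint): angle of the flat steel lid: 0 shut, about 1.05 rad when the lever is fully pressed; it always follows the lever (2.6 times its angle). From about 0.8 rad the can has a free way in. The front edge is 224 mm from the hinge; it slams if that edge comes down faster than about 0.35 m/s (1.6 rad/s) over the last 20 degrees, so let the pad rise at 50 mm/s or slower at every moment. An upright flange 45 mm high on its chute side holds the can back while it is shut.
- lid_front (a point): middle of the lid's front edge (the edge over the lever side), on its upper face; 205 mm above the table when shut, about 395 mm when fully open.
- can_center (a point): centre of the empty drink can, 53 mm in diameter and 90 mm long, bare aluminium with a dark band, lying on the chute across its slope against the lid's flange, its centre about 235 mm above the table; it rolls into the bin by itself, within about a second of the lid rising. In the bin its centre is less than 130 mm above the table.
- vase: bystander: small clear glass bud vase, 52 mm wide, 100 mm tall, with thin flower stems to 175 mm; origin under its foot. It stands just beyond the hinge side of the bin.
- tray: fixed dark wooden tray on runners, 200 (its x) x 140 mm, beside the lever on the chute side, top 25 mm above the table; origin under its centre.
- tin: bystander: closed round tin, 71 mm wide, 58 mm tall, on the tray; origin under its centre.
- cup: bystander: white espresso cup, 68 mm wide, 58 mm tall, on the tray; origin under its centre.
Mind the look-alikes: they are no part of the job. Leave any pink or turquoise look-alike of the part that bears can_center alone.

How it is judged (in metres and radians):
On the way, in this order (a step that is already met when the one before it is completed fails the run):
1. the lid is up on its lever and the can has rolled into the bin (z of can_center in the frame of bin between 0 and 0.13 m and x of can_center in the frame of bin between -0.108 and 0.108 m and y of can_center in the frame of bin between -0.108 and 0.108 m and value of joint lid above 0.3 rad), for 0.1 s.
2. the lid is shut again over the can (z of can_center in the frame of bin between 0 and 0.13 m and x of can_center in the frame of bin between -0.108 and 0.108 m and y of can_center in the frame of bin between -0.108 and 0.108 m and value of joint lid below 0.035 rad), for 0.2 s.
At the end, for the whole second after the job is handed in: the can lies at rest inside the bin (its centre under 130 mm above the bin's underside, within the walls), the lid is shut to within 2 degrees (0.035 rad), the lever is back up (within 0.02 rad), and vase, tin and cup stand upright (all of step 2 and value of joint lever below 0.02 rad and linear speed of can below 0.05 m/s and angle between each of vase, tin, cup's own z axis and vertical below 0.15 rad); the robot touches nothing.
It fails at once if the lid slams: it closes faster than 1.6 rad/s within its last 20 degrees (value of joint lid below 0.35 rad and velocity of joint lid below -1.6 rad/s).
It fails at once if the robot touches the lid itself (contact force between any of the fingers, the arm and lid above 0.3 N).
It fails at once if the robot touches the can (contact force between any of the fingers, the arm and can above 0.3 N).
It fails at once if the can is lifted or carried off (z of can_center in the frame of bin above 0.3 m).
It fails at once if the vase, tin or cup is moved more than 20 mm or picked up (distance of any of vase, tin, cup from where it was at the start of the episode above 0.02 m).
It also fails if it takes over 35 s, if anything falls off the work surface, if the arm or the gripper's body presses on something with over 40 N, if the wrist force passes 120 N, or if a joint passes its speed limit or range.

## Working session

There is one attempt and no reset: what is moved stays moved. The work goes in short steps, Python scripts to look and compute and a tool call to move; the robot and the scene stay as the last step left them, time stands still between calls to the robot, and variables do not carry over. Pictures are saved under pics/ and viewed, and the job is handed in when it is done.

Besides the shell and the picture viewer there is one more tool, called after "Request:" as name([rows], argument=value, ...), one row to a line, values as JSON. play_rows: Moves the arm, as the interface text tells. Its arguments: {"type":"object","properties":{"steps":{"type":"array","items":{"type":"object","properties":{"grip":{"type":"number"},"translation":{"type":"array","items":{"type":"number"}},"yaw":{"type":"number"}}}},"force":{"type":"number"}},"required":["steps"]}

```bash
mkdir -p pics; cat > h.py <<'E'
from bench import r
import numpy as np, cv2
def snap(n,f):
    im=r.snapshot(n); cv2.imwrite('pics/'+f,im[:,:,::-1]); return im
def cam(n):
    c=r.camera_info(n); return c, np.array(c['camera_from_world'])
def proj(n,p):
    c,T=cam(n); q=T[:3,:3]@np.array(p)+T[:3,3]; return [c['fx']*q[0]/q[2]+c['cx'],c['fy']*q[1]/q[2]+c['cy']]
def ray(n,uv):
    c,T=cam(n); d=np.array([(uv[0]-c['cx'])/c['fx'],(uv[1]-c['cy'])/c['fy'],1]); R=T[:3,:3]
    return -R.T@T[:3,3], R.T@d
def atz(n,uv,z):
    o,d=ray(n,uv); return o+d*(z-o[2])/d[2]
def tri(obs):
    A=np.zeros((3,3));b=np.zeros(3)
    for n,uv in obs:
        o,d=ray(n,uv); d=d/np.linalg.norm(d); M=np.eye(3)-np.outer(d,d); A+=M;b+=M@o
    x=np.linalg.solve(A,b)
    return x,[np.linalg.norm(np.array(proj(n,x))-uv) for n,uv in obs]
E
python3 - <<'E'
from h import *
s=r.sense(); print(s['t'],s['ee_pos'],s['eef_rot'],s['gripper_width'])
ims=[]
for n in ['scene','side']:
    snap(n,n+'0.png')
    for k in ['lever_pad','lid_front','can_center','bin','vase','tray','tin','cup']:
        print(n,k,[(np.round(a['at']).tolist(),round(a['confidence'],2)) for a in r.landmark_of(k,n)])
print(r.sense()['t'])
E
```

```text
0.0 [149.49652102 606.37253453 249.27999351] [ 6.02176270e-04  7.87207965e-01  6.16686848e-01 -7.67643079e-04] 85.37612140595228
scene lever_pad [([338.0, 175.0], 0.95)]
scene lid_front [([300.0, 166.0], 0.73)]
scene can_center [([372.0, 171.0], 0.94), ([276.0, 319.0], 0.92), ([198.0, 331.0], 0.91), ([316.0, 214.0], 0.87)]
scene bin [([264.0, 239.0], 0.65)]
scene vase [([193.0, 261.0], 0.93)]
scene tray [([381.0, 231.0], 0.68), ([312.0, 213.0], 0.62)]
scene tin [([404.0, 218.0], 0.8), ([384.0, 234.0], 0.21)]
scene cup [([372.0, 234.0], 0.67)]
side lever_pad [([386.0, 238.0], 0.89)]
side lid_front [([342.0, 191.0], 0.58)]
side can_center [([444.0, 290.0], 0.94), ([170.0, 224.0], 0.69), ([277.0, 204.0], 0.63), ([202.0, 271.0], 0.63)]
side bin [([292.0, 237.0], 0.64), ([281.0, 202.0], 0.41)]
side vase []
side tray [([374.0, 335.0], 0.74)]
side tin [([399.0, 340.0], 0.78)]
side cup [([356.0, 320.0], 0.91), ([373.0, 332.0], 0.58)]
0.9
```

View pics/scene0.png

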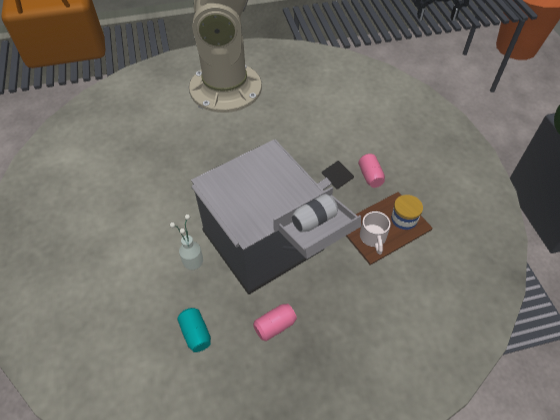

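View pics/side0.png

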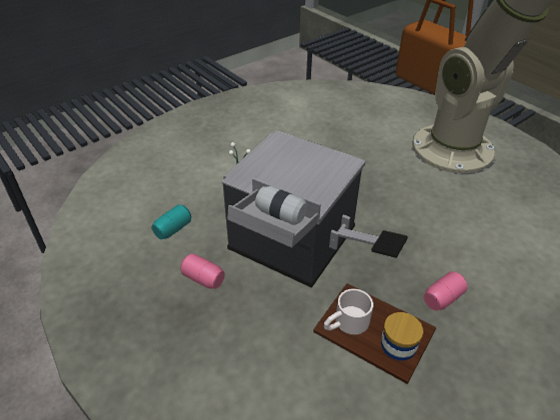

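```bash
python3 - <<'E'
from h import *
print('pad',tri([('scene',(338,175)),('side',(386,238))]), atz('scene',(338,175),109),atz('side',(386,238),109))
print('lidf',tri([('scene',(300,166)),('side',(342,191))]))
print('bin',atz('scene',(264,239),0),atz('side',(292,237),0))
print('can',tri([('scene',(316,214)),('side',(277,204))]))
print('cans', [atz('scene',p,27).round() for p in [(372,171),(276,319),(198,331)]],[atz('side',p,27).round() for p in [(444,290),(170,224),(202,271)]])
print('vase',atz('scene',(193,261),0))
print('tray',atz('side',(374,335),0),atz('scene',(381,231),0))
print('tin',atz('scene',(404,218),25),atz('side',(399,340),25))
print('cup',atz('scene',(372,234),25),atz('side',(356,320),25))
a=cv2.imread('pics/scene0.png')[130:330,150:450]; cv2.imwrite('pics/scene0c.png',cv2.resize(a,None,fx=2.6,fy=2.6,interpolation=cv2.INTER_CUBIC))
E
```

```text
pad (array([540.2791212 , 199.45331774, 122.26288715]), [np.float64(1.4414999640037642), np.float64(1.748126000058302)]) [534.32029296 203.16171324 109.        ] [524.31825911 190.78336617 109.        ]
lidf (array([565.15568326,  93.11530891, 200.08911954]), [np.float64(1.9486981403822548), np.float64(2.1862060709348805)])
bin [606.66941453  -8.40465148   0.        ] [606.25256518 -15.17604271   0.        ]
can (array([729.6733872 ,  80.17061678, 242.64004979]), [np.float64(0.09289173593172072), np.float64(0.10230601278261717)])
cans [array([478., 328.,  27.]), array([840., -33.,  27.]), array([ 825., -207.,   27.])] [array([474., 324.,  27.]), array([ 824., -211.,   27.]), array([843., -39.,  27.])]
vase [ 627.22684141 -193.65465977    0.        ]
tray [6.54413408e+02 2.97442100e+02 1.13686838e-13] [656.59076743 291.50956675   0.        ]
tin [647.86859812 353.68699908  25.        ] [639.81172834 344.73051274  25.        ]
cup [674.58432788 256.20752148  25.        ] [671.58029465 260.29713856  25.        ]
```

View pics/scene0c.png

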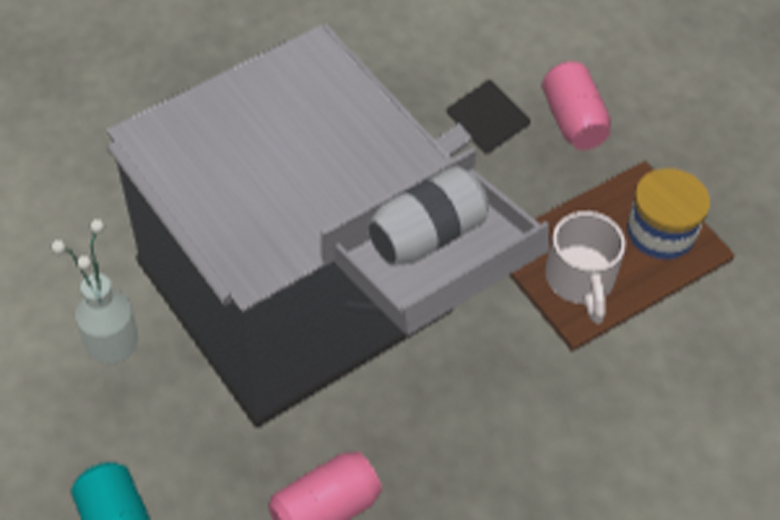

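The can to be sent is the aluminium one with the dark band, lying on the chute at scene (316,214). The pink cans at (372,171) and (276,319) and the turquoise one at (198,331) are look-alikes. The lever pad is at scene (338,175). I'll fit the bin pose and pad more precisely.

```bash
python3 - <<'E'
from h import *
a=cv2.imread('pics/side0.png')
cv2.imwrite('pics/sc.png',cv2.resize(a[120:290,215:415],None,fx=3.5,fy=3.5,interpolation=cv2.INTER_CUBIC))
for n in ['scene','side']:
    r.snapshot(n)
    for k in ['lever_pad']:
        for m in r.regions_of(k,n):
            mm=m['mask'].astype(np.uint8); print(n,k,m['confidence'],m['rect'],mm.sum())
            ys,xs=np.nonzero(mm); print(xs.mean(),ys.mean())
            c=max(cv2.findContours(mm,0,2)[0],key=cv2.contourArea)
            print(cv2.approxPolyDP(c,4,True)[:,0].tolist())
# gray dark pad threshold
for n,b in [('scene',(320,158,360,192)),('side',(365,225,412,262))]:
    g=cv2.cvtColor(cv2.imread(f'pics/{n}0.png'),6); s=g[b[1]:b[3],b[0]:b[2]]
    m=(s<45).astype(np.uint8); ys,xs=np.nonzero(m); print(n,m.sum(),xs.mean()+b[0],ys.mean()+b[1], cv2.boxPoints(cv2.minAreaRect(np.c_[xs,ys].astype(np.int32)))+b[:2])
E
```

```text
scene lever_pad 0.65 [316.7, 162.3, 35.2, 30.4] 655
335.006106870229 176.28854961832062
[[352, 175], [336, 161], [323, 170], [317, 185], [338, 189]]
side lever_pad 0.98 [341.2, 225.1, 66.0, 29.1] 939
378.1171458998935 240.80724174653886
[[339, 232], [391, 256], [406, 238], [386, 231], [378, 236], [344, 228]]
scene 0 nan nan [[320. 158.]
 [320. 158.]
 [320. 158.]
 [320. 158.]]
side 604 389.13576158940396 243.75165562913907 [[371.23529625 251.05882263]
 [376.8235302  228.70588422]
 [406.70587921 236.17647171]
 [401.11764526 258.52941132]]<stdin>:15: RuntimeWarning: Mean of empty slice.
  ret = ret.dtype.type(ret / rcount)
```

View pics/sc.png

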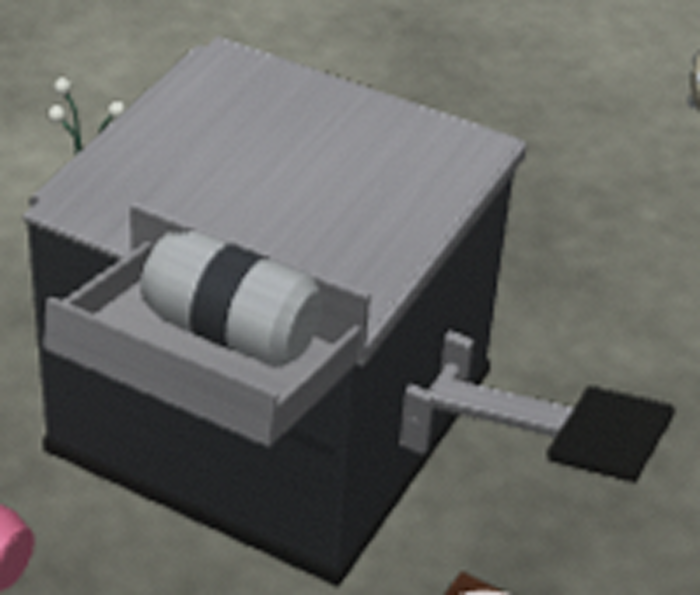

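```bash
python3 - <<'E'
from h import *
from scipy.optimize import least_squares
c,s=np.cos(.2),np.sin(.2)
P={}
for e in(-1,1):
  for f in(-1,1): P[('p',e,f)]=(-230+e*28*c,f*33,109-e*28*s)  # e=-1 free
P['a']=(110,110,0);P['b']=(-110,110,0);P['c']=(110,-110,0)
obs=[('scene',('p',-1,1),(353.8,176.2)),('scene',('p',-1,-1),(338.1,160.8)),('scene',('p',1,-1),(321.9,173.1)),('scene',('p',1,1),(337.7,188.5)),
('side',('p',-1,1),(397,255.7)),('side',('p',-1,-1),(407.3,236.3)),('side',('p',1,-1),(383.6,230.9)),('side',('p',1,1),(372.1,250)),
('side','b',(312.1,286.3)),('side','a',(227.9,247.1)),('scene','a',(249.2,293.5)),('scene','c',(203.8,229))]
def w(x,p):
    C,S=np.cos(x[2]),np.sin(x[2]); return np.array([x[0]+C*p[0]-S*p[1],x[1]+S*p[0]+C*p[1],p[2]])
f=lambda x:np.concatenate([np.array(proj(n,w(x,P[k])))-uv for n,k,uv in obs])
z=least_squares(f,[606,-10,-1.24],x_scale=[10,10,.1],loss='soft_l1'); x=z.x
print(x,f(x).reshape(-1,2).round(1).tolist())
for p in [(-230,0,109),(-258,0,115),(-110,0,109),(-114,0,205),(0,150,235)]: print(p,w(x,p).round(1))
# pad only triang
for e in(-1,1):
  for g in(-1,1):
    o=[(n,uv) for n,k,uv in obs if k==('p',e,g)]; print(e,g,tri(o), w(x,P[('p',e,g)]).round(1))
np.save('bin.npy',x)
from scipy.spatial.transform import Rotation as R
q=r.sense()['eef_rot']; print(R.from_quat([q[1],q[2],q[3],q[0]]).as_matrix().round(3), np.hypot(*w(x,(-230,0,0))[:2]))
E
```

```text
[606.67358406 -11.83535597  -1.22831899] [[1.1, -0.5], [0.8, -1.4], [-0.5, -1.9], [-0.6, -0.5], [-0.6, 0.6], [0.8, 0.0], [-0.7, -0.5], [-1.6, -0.5], [-1.2, 1.4], [0.8, 1.7], [-0.8, -0.5], [0.3, 0.5]]
(-230, 0, 109) [529.4 204.8 109. ]
(-258, 0, 115) [520.  231.2 115. ]
(-110, 0, 109) [569.7  91.8 109. ]
(-114, 0, 205) [568.4  95.5 205. ]
(0, 150, 235) [748.   38.5 235. ]
-1 -1 (array([489.51307705, 217.41617267, 111.90103532]), [np.float64(0.4345119188060149), np.float64(0.5332509397619533)]) [489.1 219.6 114.6]
-1 1 (array([547.93455305, 240.14746238, 111.19948222]), [np.float64(0.4896952266513191), np.float64(0.6104725162257456)]) [551.3 241.7 114.6]
1 -1 (array([508.06463736, 168.84947732, 100.17321659]), [np.float64(0.9701972171531608), np.float64(1.1532670896193609)]) [507.6 167.9 103.4]
1 1 (array([567.93958451, 192.10096521, 100.85435834]), [np.float64(0.6003262222099691), np.float64(0.7242511115062816)]) [569.7 190.  103.4]
[[ 0.239  0.971 -0.   ]
 [ 0.971 -0.239 -0.   ]
 [-0.    -0.    -1.   ]] 567.6681621037834
```

Request:
play_rows([
  {"grip": -1, "translation": [-0.3, 0.5, 0], "yaw": 0},
  {"grip": -1, "translation": [-0.6, 0.95, 0], "yaw": 0},
  {"grip": -1, "translation": [-0.6, 0.95, 0], "yaw": 0},
  {"grip": -1, "translation": [-0.6, 0.95, 0], "yaw": 0},
  {"grip": -1, "translation": [-0.6, 0.95, 0], "yaw": 0},
  {"grip": -1, "translation": [-0.6, 0.95, 0], "yaw": 0},
  {"grip": -1, "translation": [-0.6, 0.95, 0], "yaw": 0},
  {"grip": -1, "translation": [-0.6, 0.95, 0], "yaw": 0},
  {"grip": -1, "translation": [-0.6, 0.95, 0], "yaw": 0},
  {"grip": -1, "translation": [-0.6, 0.95, 0], "yaw": 0},
])

```text
t: 2.35
ee_pos: [373.6, 373.6, 250.5]
eef_rot: [0.0, 0.788, 0.616, 0.0]
ft_force: [0.1, -0.3, -0.4]
gripper_width: 0.3
```

Request:
play_rows([
  {"grip": -1, "translation": [-0.6, 0.95, 0], "yaw": 0},
  {"grip": -1, "translation": [-0.6, 0.95, 0], "yaw": 0},
  {"grip": -1, "translation": [-0.6, 0.95, 0], "yaw": 0},
  {"grip": -1, "translation": [-0.6, 0.95, 0], "yaw": 0},
  {"grip": -1, "translation": [-0.6, 0.95, 0.4], "yaw": 0},
  {"grip": -1, "translation": [-0.6, 0.95, 0.7], "yaw": 0},
  {"grip": -1, "translation": [-0.46, 0.58, 0.7], "yaw": 0},
  {"grip": -1, "translation": [0, 0, 0.5], "yaw": 0},
  {"grip": -1, "translation": [0, 0, 0.3], "yaw": 0},
  {"grip": -1, "translation": [0, 0, 0], "yaw": 0},
])

```text
t: 3.6
ee_pos: [525.1, 213.4, 171.9]
eef_rot: [-0.0, 0.787, 0.617, -0.0]
ft_force: [1.4, 0.3, -0.6]
gripper_width: -0.1
```

```bash
python3 - <<'E'
from h import *
print(r.sense()['ee_pos'],r.sense()['ft_force'],r.sense()['t'])
A=[]
p=r.sense()['ee_pos'].copy() if hasattr(r.sense()['ee_pos'],'copy') else r.sense()['ee_pos']
tip=[p[0],p[1],p[2]-19]
for n in ['scene','side']:
    snap(n,n+'1.png'); u,v=proj(n,tip); print(n,u,v)
    a=cv2.imread(f'pics/{n}1.png'); u,v=int(u),int(v)
    cv2.circle(a,(u,v),1,(0,0,255),-1)
    A.append(cv2.resize(a[v-70:v+70,u-65:u+65],None,fx=3,fy=3,interpolation=cv2.INTER_CUBIC))
cv2.imwrite('pics/c1.png',np.hstack(A))
E
```

```text
[525.12432968 213.36445965 171.9364122 ] [ 1.43050494  0.27555789 -0.5995085 ] 3.6
scene 342.4383946220539 159.84603833214237
side 397.35499167375707 229.21672406987278
```

View pics/c1.png

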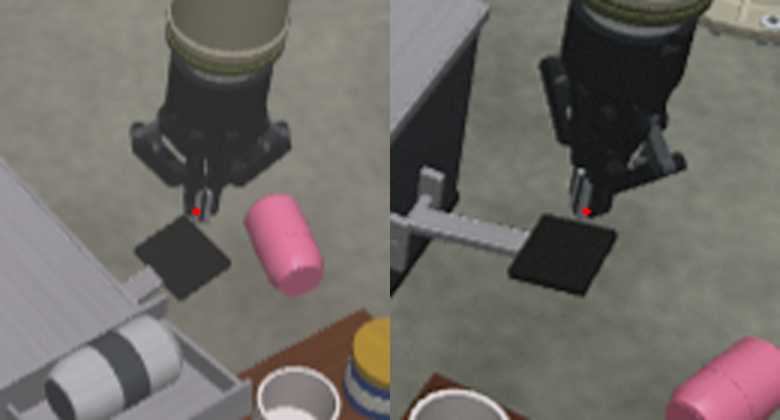

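Request:
play_rows([
  {"grip": -1, "translation": [-0.18, 0.11, 0.4], "yaw": 0},
  {"grip": -1, "translation": [0, 0, 0.4], "yaw": 0},
  {"grip": -1, "translation": [0, 0, 0.3], "yaw": 0},
  {"grip": -1, "translation": [0, 0, 0.1], "yaw": 0},
  {"grip": -1, "translation": [0, 0, 0], "yaw": 0},
])

```text
t: 4.32
ee_pos: [527.8, 206.5, 136.0]
eef_rot: [-0.0, 0.787, 0.617, -0.0]
ft_force: [-0.3, -0.1, -0.5]
gripper_width: 0.0
```

Request:
play_rows([
  {"grip": -1, "translation": [0, 0, 0.1], "yaw": 0},
  {"grip": -1, "translation": [0, 0, 0.1], "yaw": 0},
])

```text
t: 4.58
ee_pos: [528.2, 206.6, 130.5]
eef_rot: [0.0, 0.787, 0.617, 0.0]
ft_force: [-1.0, 0.8, 8.0]
gripper_width: 0.1
```

Request:
play_rows([
  {"grip": -1, "translation": [0, 0, 0.1], "yaw": 0},
  {"grip": -1, "translation": [0, 0, 0.1], "yaw": 0},
])

```text
t: 4.82
ee_pos: [527.9, 207.6, 125.2]
eef_rot: [-0.001, 0.787, 0.617, 0.001]
ft_force: [-3.4, 2.8, 8.5]
gripper_width: -0.1
```

Request:
play_rows([
  {"grip": -1, "translation": [0, 0, 0.15], "yaw": 0},
  {"grip": -1, "translation": [0, 0, 0.2], "yaw": 0},
  {"grip": -1, "translation": [0, 0, 0.2], "yaw": 0},
  {"grip": -1, "translation": [0, 0, 0.2], "yaw": 0},
  {"grip": -1, "translation": [0, 0, 0.2], "yaw": 0},
  {"grip": -1, "translation": [0, 0, 0.15], "yaw": 0},
  {"grip": -1, "translation": [0, 0, 0], "yaw": 0},
  {"grip": -1, "translation": [0, 0, 0], "yaw": 0},
])

```text
t: 5.82
ee_pos: [528.2, 207.5, 92.0]
eef_rot: [-0.0, 0.787, 0.617, 0.001]
ft_force: [-0.6, 3.2, 4.9]
gripper_width: 0.3
```

```bash
python3 - <<'E'
from h import *
snap('scene','scene2.png');snap('side','side2.png')
a=np.hstack([cv2.imread('pics/scene2.png')[100:330,150:430],cv2.imread('pics/side2.png')[80:310,200:480]])
cv2.imwrite('pics/c2.png',cv2.resize(a,None,fx=1.42,fy=1.42))
for n in ['scene','side']: print([(np.round(x['at']),x['confidence']) for x in r.landmark_of('can_center',n)],[(np.round(x['at']),x['confidence']) for x in r.landmark_of('lid_front',n)])
s=r.sense();print(s['t'],s['ee_pos'],s['ft_force'])
E
```

```text
[(array([274., 319.]), 0.93), (array([262., 212.]), 0.74), (array([197., 330.]), 0.66), (array([372., 169.]), 0.59)] [(array([268., 128.]), 0.96)]
[(array([202., 269.]), 0.92), (array([445., 288.]), 0.8), (array([171., 224.]), 0.79), (array([320., 220.]), 0.64)] [(array([312., 107.]), 0.56)]
6.125 [528.22168889 206.52605582  91.54117173] [0.16288388 3.65297072 4.42296841]
```

View pics/c2.png

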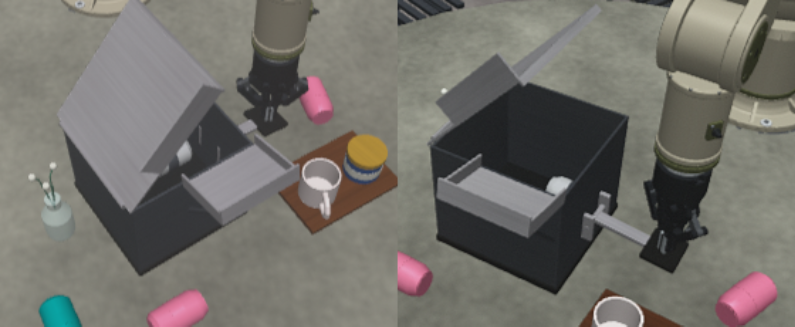

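The lid is up, the chute is empty, and the can shows inside the bin at about scene (262,212) and side (320,220). I'll check its height and that it has stopped moving.

```bash
python3 - <<'E'
from h import *
x,y,t=np.load('bin.npy')
def chk():
  o=[]
  for n,b in [('scene',(225,165,310,260)),('side',(270,150,360,260))]:
    r.snapshot(n)
    for m in r.landmark_of('can_center',n):
        u,v=m['at']
        if b[0]<u<b[2] and b[1]<v<b[3]: o.append((n,m['at'])); break
  if len(o)==2:
    p,e=tri(o); C,S=np.cos(t),np.sin(t); d=p[:2]-[x,y]; print([C*d[0]+S*d[1],-S*d[0]+C*d[1],p[2]],e,o)
chk();chk(); s=r.sense();print(s['t'],s['ee_pos'],s['ft_force'])
E
```

```text
6.525 [528.12070702 206.32894546  91.36146664] [1.74681482 2.38889443 4.82711186]
```

```bash
python3 - <<'E'
from h import *
x,y,t=np.load('bin.npy')
p,e=tri([('scene',(262,212)),('side',(320,220))]);C,S=np.cos(t),np.sin(t); d=p[:2]-[x,y]; print([C*d[0]+S*d[1],-S*d[0]+C*d[1],p[2]],e)
for n in ('scene','side'): snap(n,n+'3.png')
a,b=cv2.imread('pics/scene3.png')[180:260,220:320],cv2.imread('pics/side3.png')[180:260,270:370]
c,d=cv2.imread('pics/scene2.png')[180:260,220:320],cv2.imread('pics/side2.png')[180:260,270:370]
cv2.imwrite('pics/c3.png',cv2.resize(np.vstack([np.hstack([c,d]),np.hstack([a,b])]),None,fx=3.7,fy=3.7))
print(np.abs(a.astype(int)-c).mean(),np.abs(b.astype(int)-d).mean())
E
```

```text
[np.float64(-37.38633030631053), np.float64(-61.70593141638499), np.float64(24.804901583089215)] [np.float64(1.1638130298506995), np.float64(1.2512453840242954)]
2.811625 2.661958333333333
```

View pics/c3.png

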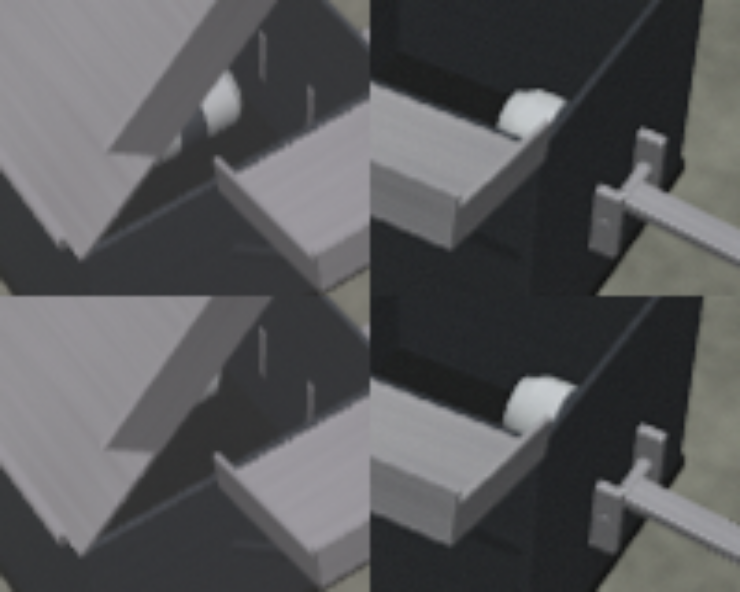

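Request:
play_rows([
  {"grip": -1, "translation": [0, 0, -0.04], "yaw": 0},
  {"grip": -1, "translation": [0, 0, -0.08], "yaw": 0},
  {"grip": -1, "translation": [0, 0, -0.08], "yaw": 0},
  {"grip": -1, "translation": [0, 0, -0.08], "yaw": 0},
  {"grip": -1, "translation": [0, 0, -0.08], "yaw": 0},
  {"grip": -1, "translation": [0, 0, -0.08], "yaw": 0},
  {"grip": -1, "translation": [0, 0, -0.08], "yaw": 0},
  {"grip": -1, "translation": [0, 0, -0.08], "yaw": 0},
  {"grip": -1, "translation": [0, 0, -0.08], "yaw": 0},
  {"grip": -1, "translation": [0, 0, -0.08], "yaw": 0},
])

```text
t: 7.88
ee_pos: [528.2, 205.4, 114.5]
eef_rot: [0.0, 0.788, 0.616, -0.0]
ft_force: [0.7, 0.1, 7.0]
gripper_width: 0.0
```

Request:
play_rows([
  {"grip": -1, "translation": [0, 0, -0.08], "yaw": 0},
  {"grip": -1, "translation": [0, 0, -0.08], "yaw": 0},
  {"grip": -1, "translation": [0, 0, -0.08], "yaw": 0},
])

```text
t: 8.25
ee_pos: [528.5, 204.5, 121.7]
eef_rot: [0.001, 0.788, 0.616, -0.0]
ft_force: [1.2, -2.0, 5.9]
gripper_width: 0.2
```

Contact still holds, so I'll keep going even slower.

Request:
play_rows([
  {"grip": -1, "translation": [0, 0, -0.06], "yaw": 0},
  {"grip": -1, "translation": [0, 0, -0.06], "yaw": 0},
  {"grip": -1, "translation": [0, 0, -0.06], "yaw": 0},
  {"grip": -1, "translation": [0, 0, -0.06], "yaw": 0},
  {"grip": -1, "translation": [0, 0, -0.06], "yaw": 0},
  {"grip": -1, "translation": [0, 0, -0.06], "yaw": 0},
  {"grip": -1, "translation": [0, 0, -0.06], "yaw": 0},
  {"grip": -1, "translation": [0, 0, -0.06], "yaw": 0},
])

```text
t: 9.25
ee_pos: [527.5, 206.5, 135.4]
eef_rot: [-0.0, 0.787, 0.617, -0.001]
ft_force: [0.6, -0.5, 0.2]
gripper_width: 0.5
```

Request:
play_rows([
  {"grip": -1, "translation": [0, 0, -0.1], "yaw": 0},
  {"grip": -1, "translation": [0, 0, -0.2], "yaw": 0},
  {"grip": -1, "translation": [0, 0, -0.4], "yaw": 0},
  {"grip": -1, "translation": [0, 0, -0.6], "yaw": 0},
  {"grip": -1, "translation": [0, 0, -0.6], "yaw": 0},
  {"grip": -1, "translation": [0, 0, -0.2], "yaw": 0},
  {"grip": -1, "translation": [0, 0, 0], "yaw": 0},
  {"grip": -1, "translation": [0, 0, 0], "yaw": 0},
])

```text
t: 10.25
ee_pos: [527.6, 206.3, 198.0]
eef_rot: [-0.0, 0.787, 0.617, -0.001]
ft_force: [0.4, -0.7, 0.2]
gripper_width: -0.2
```

```bash
python3 - <<'E'
from h import *
snap('scene','scene4.png');snap('side','side4.png')
a=np.hstack([cv2.imread('pics/scene4.png')[100:330,150:430],cv2.imread('pics/side4.png')[120:350,200:480]])
cv2.imwrite('pics/c4.png',cv2.resize(a,None,fx=1.42,fy=1.42))
for n in ['scene','side']:
  for k in ['lid_front','tin','cup','vase','lever_pad']: print(n,k,[(np.round(x['at']).tolist(),round(x['confidence'],2)) for x in r.landmark_of(k,n)])
s=r.sense();print(s['t'],s['ee_pos'],s['ft_force'])
E
```

```text
scene lid_front [([302.0, 165.0], 0.92)]
scene tin [([406.0, 219.0], 0.9), ([300.0, 166.0], 0.73)]
scene cup [([374.0, 238.0], 0.71)]
scene vase []
scene lever_pad [([335.0, 173.0], 0.62)]
side lid_front [([341.0, 184.0], 0.63)]
side tin [([398.0, 345.0], 0.63)]
side cup [([355.0, 320.0], 0.93), ([389.0, 237.0], 0.63)]
side vase []
side lever_pad [([390.0, 236.0], 0.59)]
10.85 [527.93177959 206.41923313 198.66549349] [ 0.31951234  0.13115112 -0.51689809]
```

View pics/c4.png

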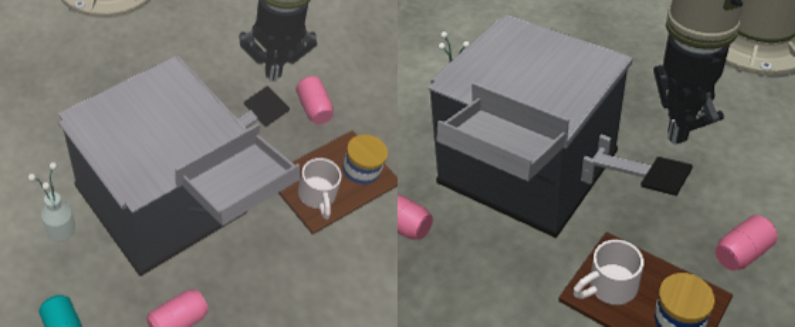

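The lid is shut, the lever is up, the chute is empty, the bystanders stand as before, and the arm is clear of everything.

```bash
python3 -c "
from bench import r
print(r.close_job())"
```

```text
the job is handed in; nothing more can be done
None
```

The can is in the bin and the lid is shut again. I handed the job in at about 10.9 s; it reports no verdict.

**What I did:** I pressed the lever pad down about 40 mm with the closed fingertips, and the can rolled in off the chute. I then let the pad rise at about 15–20 mm/s on average, staying in contact until within a few millimetres of the top, and backed the arm off upward.

**Last checks:**
- **Can:** With the lid open, I measured its centre at about 25 mm above the table and within the bin's walls. It was still shifting slightly between pictures. With the lid shut it can't be seen, so I couldn't confirm it was at rest.
- **Lid and lever:** The pictures show the lid shut, the lever up and the chute empty. I judged both from the images, as their joint angles can't be read directly.
- **Arm:** The fingertips ended about 70 mm above the pad, with the contact force near zero.
- **Cup, tin and vase:** All stand upright as before in the pictures. The network's cup and tin positions matched the start within about 5 pixels.
- **Checks that failed:** The network did not find the vase in the last pictures, so I judged it by eye. Two networked re-checks of the can inside the bin also found nothing, so its position rests on one earlier pair of detections plus the pictures.

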